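# Check spacer held in the sample clamp

### The job

Start the reading on the control box by pressing its red button fully down and letting it spring back. Then take the yellow spacer by its post and slide it, plain end first, all the way in against the orange stop bar of the one clamp whose gap under the white tile is tall enough, let go of it, and push that tile down firmly so that it lies flush on the spacer. Finish while still pressing the tile down; do not press the other two clamps' tiles or disturb the glassware and wrench around them.

Things in the scene. Friction and masses are not known exactly. Their poses are not given: they have to be found in the camera images.
- start (a joint): travel of the red push button (m): 0 up, 0.006 fully down; sprung, about 5 N holds it fully down, springs back up when let go
- start_top (a point): centre of the top of the red start button (30 mm across), on the white control box (90 x 80 x 40 mm, fixed); pressed straight down
- spacer_mid (a point): loose yellow spacer plate 100 x 46 x 12 mm, about 0.12 kg, lying flat; point at the plate's centre, half-way up its 12 mm. Its x runs along the 100 mm, towards the plain leading end (the end that goes in first)
- spacer_post (a point): the spacer's black upright grip post, 16 x 16 mm square, sides along the plate's x and y, 12 to 50 mm above the plate's underside; it stands 42 mm behind the plate's centre (at its own x = -42 mm). Point on the post's axis 36 mm above the underside
- clamp_tall: one of three like clamps fixed on the bench in any order: blue-grey base 155 x 82 x 5 mm, white tile over it. Origin on the bench under the tile's centre, z up, the open mouth faces its own -x; base from x = -95 to +60 mm. Gap from base top to tile: 18 mm with the tile up, so the 12 mm spacer fits.
- clamp_tall_floor (a point): top of that clamp's base under the tile's centre; axes as the clamp. Two guide strips (6 mm high) run from x = -32 to +44 mm and leave a 56 mm wide channel centred on y = 0; a orange stop bar (9 mm high) ends the channel: its front face is at x = +36 mm. With the spacer home its leading end touches the bar, its centre is at x = -14 mm and its post at x = -56 mm
- clamp_tall_tile_top (a point): centre of the top face of that clamp's white tile (64 along x, 52 along y, 8 mm thick), 31 mm above the bench when up. It goes straight down on springs: 2.4 N starts it, about 6 N brings it 6 mm down flush on the spacer; more push than that presses on the spacer
- clamp_tall_tile (a joint): travel of that tile (m): 0 up, grows as pressed; 0.006 flush on the spacer, 0.009 its end stop if nothing lies under it
- clamp_mid: one of three like clamps fixed on the bench in any order: blue-grey base 155 x 82 x 5 mm, white tile over it. Origin on the bench under the tile's centre, z up, the open mouth faces its own -x; base from x = -95 to +60 mm. Gap from base top to tile: 8 mm with the tile up, too low for the spacer.
- clamp_mid_tile (a joint): travel of its tile (m), 0 up, grows as pressed
- clamp_low: one of three like clamps fixed on the bench in any order: blue-grey base 155 x 82 x 5 mm, white tile over it. Origin on the bench under the tile's centre, z up, the open mouth faces its own -x; base from x = -95 to +60 mm. Gap from base top to tile: 5 mm with the tile up, too low for the spacer.
- clamp_low_tile (a joint): travel of its tile (m), 0 up, grows as pressed
- vial_a_mid (a point): small amber vial with blue cap, 22 mm across, 40 mm tall; point half-way up
- vial_b_mid (a point): small clear vial with white cap, 22 mm across, 40 mm tall; point half-way up
- amber_mid (a point): amber bottle with blue cap, 60 mm across, 95 mm tall; point half-way up
- jar_mid (a point): clear jar with blue cap, 72 mm across, 90 mm tall; point half-way up
- beaker_mid (a point): glass beaker, 68 mm across, 85 mm tall; point half-way up
- wrench_grip (a point): steel wrench, 150 mm long, lying flat; point on its handle
Things that resemble listed ones, but are neither listed nor needed, are in the scene too. Of the things shaped like the part that bears spacer_mid, the yellow one is meant.

How it is judged:
On the way, in this order (a step that is already met when the one before it is completed fails the run):
1. the red button is pressed fully down (value of joint start above 0.005 m), for 0.05 s.
2. the button has sprung back up (value of joint start below 0.0015 m), for 0.05 s.
3. the spacer lies home in the tall clamp, under its tile, and is let go (x of spacer_mid in the frame of clamp_tall between -0.019 and -0.01 m and y of spacer_mid in the frame of clamp_tall between -0.008 and 0.008 m and z of spacer_mid in the frame of clamp_tall between 0.008 and 0.014 m and angle between the x axis of spacer_mid and the x axis of clamp_tall, either way round below 0.14 rad and angle between spacer_mid's own z axis and vertical below 0.06 rad and contact force between the fingers and spacer below 0.1 N and value of joint clamp_tall_tile below 0.003 m), for 0.2 s.
At the end, for the whole second after the job is handed in: Spacer flat in the tall clamp, within 5 mm of the stop bar, 8 mm of the channel middle and 0.14 rad; robot, not touching the spacer, holds that tile down (5 to 7.8 mm, over 4 N) so that it presses on the spacer with over 2 N; button up (x of spacer_mid in the frame of clamp_tall between -0.019 and -0.01 m and y of spacer_mid in the frame of clamp_tall between -0.008 and 0.008 m and z of spacer_mid in the frame of clamp_tall between 0.008 and 0.014 m and angle between the x axis of spacer_mid and the x axis of clamp_tall, either way round below 0.14 rad and angle between spacer_mid's own z axis and vertical below 0.06 rad and value of joint clamp_tall_tile between 0.005 and 0.0078 m and contact force between clamp_tall_tile and spacer above 2 N and contact force between any of the fingers, the arm and clamp_tall_tile above 4 N and value of joint start below 0.0015 m and contact force between the fingers and spacer below 0.1 N); the arm keeps its last pose, push and grip.
It fails at once if the tile of another clamp is pressed down (value of joint any of clamp_mid_tile, clamp_low_tile above 0.002 m).
It fails at once if glassware or the wrench is knocked out of place (distance of any of vial_a_mid, vial_b_mid, amber_mid, jar_mid, beaker_mid, wrench_grip from where it was at the start of the episode above 0.03 m).
It also fails if it takes over 64 s, if anything falls off the work surface, if the arm or the gripper's body presses on something with over 40 N, if the wrist force passes 120 N, or if a joint passes its speed limit or range.

### The arm

A 6-joint arm with a two-finger parallel gripper is mounted at the origin on the work surface. World frame = base frame: x ahead of the robot, y to its left, z up, the work surface at z = 0. Lengths are in m, angles in rad, forces in N, time in s.
With the tool pointing down it reaches from about 0.375 to 0.925 m from the base axis. Payload 5.7 kg.
Tool frame: the origin (TCP) lies between the finger pads; the fingertips stand 17 mm ahead of it and the grasp point (between the pads) lies 2 mm behind it; z points along the fingers, y is the direction in which the jaws open and shut (so a half turn about z gives the same grasp; the last joint's range is limited). The gripper opens to 88 mm and grips with 3 to 60 N. Pads are 20 mm wide; open, the fingers measure 115 mm over their backs; the gripper's body (75 mm by 178 mm) begins 61 mm behind the grasp point.
Start: joints at [-1.306, 0.359, 1.51, -0, 1.272, -0.115], TCP at [0.222, -0.557, 0.24] pointing down, gripper open.
Joint ranges: [-2.97, 2.97], [-1.01, 2.36], [0.21, 2.38], [-0.96, 4.11], [0.2, 2.71], [-2.98, 2.98]. Speed limits (rad/s): [2.39, 2.39, 3.14, 3.14, 3.14, 3.14].

### API

Orientations are given as a unit quaternion [w, x, y, z].
In Python, from workcell import env, hand, kinematics, optics, workorder, readout gives the robot as it stands. The module is installed in compiled form; this text tells all that it offers. Calls block until the motion is done:
- env.movep(position, orientation): joint-space move of the TCP to a pose.
- env.move_l(position, ori=None, vel=0.15): straight line of the TCP; ori=None keeps the orientation; vel is the mean speed in m/s.
- env.set_joints(angles): joint-space move.
- hand.command_gripper(opening): finger opening in m; the grip force is fixed at half the most; returns when the fingers have stopped.
- env.pause(seconds).
- kinematics.solve_ik(position, orientation): joint angles nearest the present ones, or None.
- optics.capture(name): name is "scene" or "top" or "wrist"; returns a dict with "img" (480x640x3 uint8, red, green, blue), "fx", "fy", "cx", "cy" (pixels), "R" (3x3) and "t" (3): a world point X has camera coordinates R X + t; the wrist camera has in their place "tool_from_camera" (4x4, takes a point from camera to tool coordinates, whose origin is the TCP and whose axes are the flange's). Camera axes: x right, y down, z forward; pixel columns grow to the right and rows downward; lengths in m; the calibration is good to about 2 mm. A picture is of the moment at which its call begins: read the wrist's pose just before it. There is no depth.
A pose or a line that the arm cannot do raises env.MotionError and nothing moves.
- workorder.sign_off(): hands the job in, once; it reports no verdict.
Readings, each from a call of its own:
- readout.current_clock(): time.
- readout.current_joints(): joint angles.
- readout.current_qvel(): joint speeds.
- readout.current_effort(): joint torques, N m.
- readout.current_eef_pos(): TCP position.
- readout.current_orientation(): TCP orientation.
- readout.current_force(): force on the tool from outside, world axes, zero at the start.
- readout.current_torque(): the same for the moment, N m.
- readout.current_grip_width(): finger opening in m.
Only numpy, scipy, OpenCV 4.12 (cv2) and the standard library are available. Lean on these libraries where they do the work, as an engineer would, in place of code of your own. Each camera call takes 0.05 s, during which the arm holds its last target. There are 200 camera calls.

## Working session

There is one attempt and no reset: what is moved stays moved. The work goes in short steps, each a Python script; the robot and the scene stay as the last script left them, time stands still between calls to the robot, and variables do not carry over. Pictures are saved under pics/ and viewed, about 8 in all and at most 12, crops included, and the job is handed in when it is done.

```bash
mkdir -p pics
python3 - <<'E'
from workcell import env, hand, kinematics, optics, workorder, readout
import cv2, numpy as np, pickle
d={}
for n in ("top","scene"):
    c=optics.capture(n); d[n]=c
    cv2.imwrite(f"pics/{n}0.png",c["img"][:,:,::-1])
    print(n,c["fx"],c["fy"],c["cx"],c["cy"],np.round(c["R"],3).tolist(),np.round(c["t"],3))
pickle.dump(d,open("cams.pkl","wb"))
print(readout.current_clock(),readout.current_orientation())
E
```

```text
top 545.5528817007138 545.5528817007138 316.67034487998137 241.69578743814517 [[-0.013, -1.0, 0.003], [-0.979, 0.013, -0.205], [0.205, -0.005, -0.979]] [-0.005  0.542  1.21 ]
scene 567.9970138856814 567.9970138856814 321.21409555853506 242.75677109257248 [[0.625, 0.78, -0.01], [0.492, -0.405, -0.77], [-0.605, 0.477, -0.637]] [-0.323 -0.204  1.638]
0.1 [-8.25153445e-04  9.82027928e-01  1.88733843e-01 -5.65052247e-05]
```

View pics/top0.png

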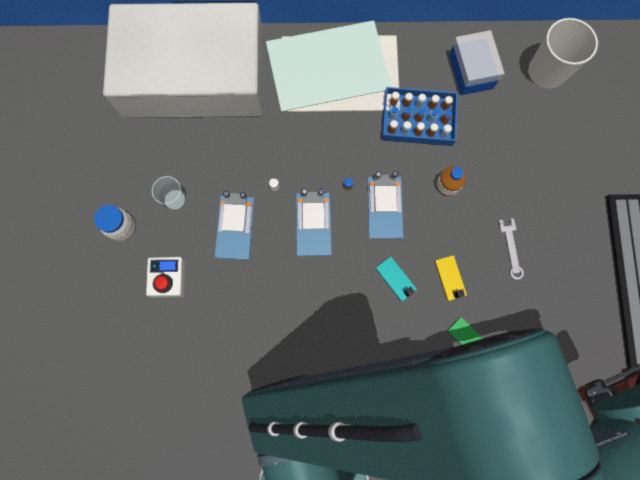

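View pics/scene0.png

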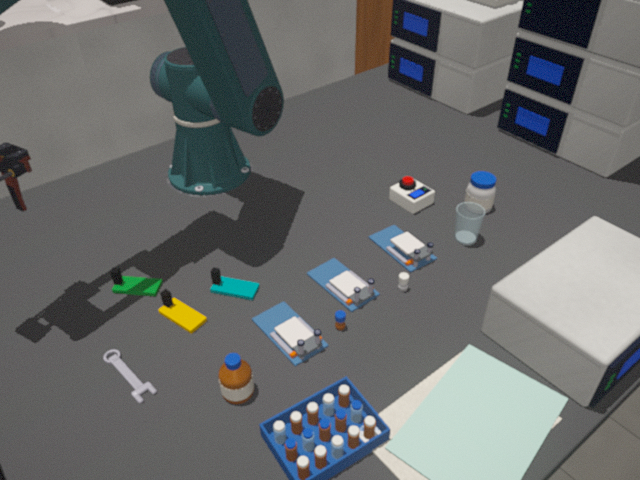

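Top view: yellow spacer at (451,278), post end (459,294). Teal (397,278) and green (465,332) are lookalikes. Clamps are at (235,225), (313,222) and (386,207) with mouths facing down in the image; the button is at (162,284). I'll measure these and make enlarged crops of the clamps to compare their gaps.

```bash
cat > h.py <<'E'
import cv2, numpy as np, pickle
def ray(c,uv):
    R,t=np.array(c["R"]),np.array(c["t"])
    d=R.T@np.array([(uv[0]-c["cx"])/c["fx"],(uv[1]-c["cy"])/c["fy"],1.]); return -R.T@t,d/np.linalg.norm(d)
def onplane(c,uv,z):
    o,d=ray(c,uv); return o+d*(z-o[2])/d[2]
def tri(c1,u1,c2,u2):
    o1,d1=ray(c1,u1);o2,d2=ray(c2,u2)
    s=np.linalg.lstsq(np.c_[d1,-d2],o2-o1,rcond=None)[0]
    a,b=o1+s[0]*d1,o2+s[1]*d2; return (a+b)/2,np.linalg.norm(a-b)
def blobs(img,lo,hi,amin=60):
    m=cv2.inRange(cv2.cvtColor(img,cv2.COLOR_RGB2HSV),lo,hi)
    cs=[k for k in cv2.findContours(m,cv2.RETR_EXTERNAL,cv2.CHAIN_APPROX_NONE)[0] if cv2.contourArea(k)>amin]
    return cs
def cen(k):
    m=cv2.moments(k); return np.array([m["m10"],m["m01"]])/m["m00"]
def wcam(c,pos,q):  # wrist camera -> R,t of world
    from scipy.spatial.transform import Rotation as Ro
    T=np.eye(4);T[:3,:3]=Ro.from_quat(np.r_[q[1:],q[0]]).as_matrix();T[:3,3]=pos
    M=np.linalg.inv(T@np.array(c["tool_from_camera"])); c["R"],c["t"]=M[:3,:3],M[:3,3]; return c
E
python3 - <<'E'
from h import *
d=pickle.load(open("cams.pkl","rb")); T,S=d["top"],d["scene"]
def rep(n,lo,hi,z,a=60):
    for v,c in d.items():
        for k in blobs(c["img"],lo,hi,a):
            u=cen(k)
            if z is not None and v=="top":
                r=cv2.minAreaRect(k); P=[onplane(c,p,z)[:2].round(3).tolist() for p in cv2.boxPoints(r)]
            else: P=""
            print(n,v,u.round(1),cv2.contourArea(k),onplane(c,u,z or 0).round(3)[:2],P)
rep("yellow",(22,150,120),(32,255,255),.012)
rep("red",(0,180,90),(5,255,255),.05)
rep("base",(100,90,60),(112,200,200),.005,300)
# white tiles
for v,c,box in(("top",T,(210,170,410,250)),("scene",S,(250,220,450,370))):
    x0,y0,x1,y1=box
    for k in blobs(c["img"][y0:y1,x0:x1],(0,0,175),(179,40,255),80):
        print("tile",v,(cen(k)+[x0,y0]).round(1),cv2.contourArea(k))
im=S["img"][215:375,245:445]
cv2.imwrite("pics/crop_s.png",cv2.resize(im,(800,640)[:2] if 0 else (750,600),interpolation=cv2.INTER_CUBIC)[:,:,::-1])
E
```

```text
yellow top [449.4 275.9] 698.5 [ 0.465 -0.327] [[0.503, -0.293], [0.517, -0.339], [0.42, -0.363], [0.406, -0.318]]
yellow scene [183.  315.3] 790.0 [ 0.468 -0.332] 
red top [161.  282.4] 120.0 [0.453 0.346] [[0.468, 0.361], [0.467, 0.333], [0.437, 0.332], [0.438, 0.359]]
base top [232.7 245.1] 812.0 [0.547 0.19 ] [[0.519, 0.233], [0.586, 0.23], [0.579, 0.148], [0.512, 0.151]]
base top [313.6 241.9] 726.0 [ 0.553 -0.005] [[0.583, 0.035], [0.582, -0.045], [0.52, -0.044], [0.521, 0.035]]
base top [385.3 225.1] 763.5 [ 0.592 -0.18 ] [[0.563, -0.139], [0.631, -0.142], [0.63, -0.222], [0.562, -0.219]]
base top [108.  218.1] 586.5 [0.618 0.495] [[0.652, 0.532], [0.651, 0.463], [0.586, 0.459], [0.587, 0.527]]
base top [420. 116.] 3854.5 [ 0.876 -0.279] [[0.812, -0.177], [0.96, -0.194], [0.942, -0.385], [0.795, -0.364]]
base top [467.   78.4] 504.0 [ 0.979 -0.406] [[0.996, -0.319], [1.072, -0.376], [0.972, -0.488], [0.898, -0.43]]
base top [339.1  10.4] 10487.0 [ 1.179 -0.08 ] [[1.221, 0.821], [1.201, -0.882], [1.127, -0.872], [1.147, 0.813]]
base scene [327.7 430.1] 7331.5 [ 0.864 -0.264] 
base scene [278.5 324.1] 810.0 [ 0.61  -0.188] 
base scene [331.  276.7] 627.5 [ 0.568 -0.012] 
base scene [392.6 243.2] 495.0 [0.57  0.178] 
base scene [482.9 179.2] 334.0 [0.529 0.569] 
tile top [231.6 217.3] 605.0
tile top [313.5 215.5] 706.5
tile top [387.5 198.2] 594.5
tile scene [281.  342.2] 80.5
tile scene [293.9 330.3] 640.0
tile scene [347.4 282.1] 480.0
tile scene [406.9 242.1] 373.0
```

View pics/crop_s.png

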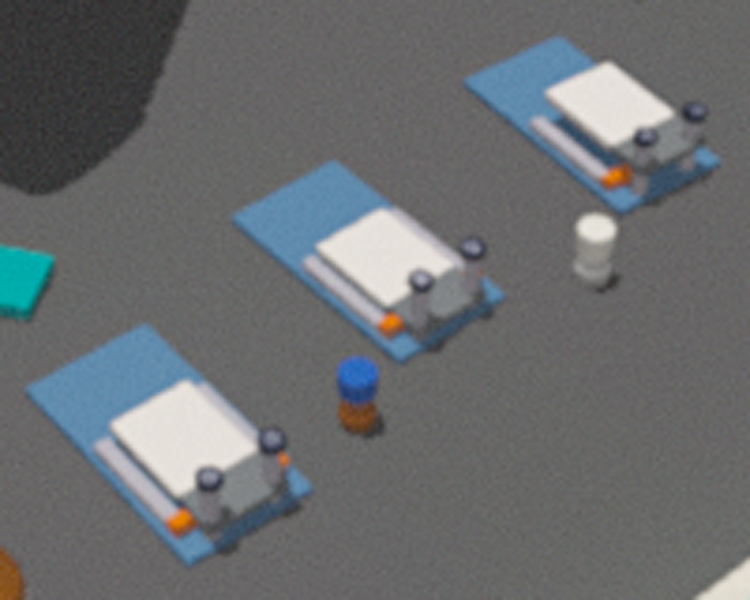

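The far clamp, crop (615,105), stands highest: its tile hides the far guide strip and casts a separate shadow. It is at about (0.61, 0.185). The other two tiles, (390,255) and (185,435), lie low over their strips. I'll confirm this with a wrist view on the way to the button.

```bash
cat >> h.py <<'E'
def q(th): return [0,float(np.cos(th/2)),float(np.sin(th/2)),0]
def snap(name):
    from workcell import optics, readout
    p,o=readout.current_eef_pos(),readout.current_orientation()
    c=wcam(dict(optics.capture("wrist")),p,np.array(o)); pickle.dump(c,open(name+".pkl","wb"))
    cv2.imwrite(f"pics/{name}.png",c["img"][:,:,::-1]); return c
def press(xy,ori,z0,zmin,fstop,step=.001):
    from workcell import env, readout
    f0=readout.current_force()[2]; z=z0
    while z>zmin:
        z-=step; env.move_l([xy[0],xy[1],z],ori,vel=.03)
        f=readout.current_force()[2]-f0
        if abs(f)>fstop: break
    return z,f
E
python3 - <<'E'
from workcell import env, hand, kinematics, optics, workorder, readout
from h import *
env.movep([.52,.185,.25],q(-.065)); snap("w_clamp")
hand.command_gripper(0.0)
env.movep([.453,.346,.12],q(-.065)); print(readout.current_clock())
x=[.453,.346]
env.move_l([*x,.078],vel=.1)
print(press(x,q(-.065),.078,.05,9)); env.pause(.15)
print(readout.current_force(),readout.current_eef_pos())
env.move_l([*x,.13],vel=.15); print(readout.current_clock())
hand.command_gripper(.06)
env.movep([.44,-.335,.25],q(.243)); snap("w_sp"); print(readout.current_clock())
E
```

```text
5.1833
(0.072, np.float64(12.720484190664301))
[ 1.48354312 -3.13363015 14.22180725] [0.45348666 0.34625167 0.07317312]
7.9333
11.4667
```

View pics/w_clamp.png

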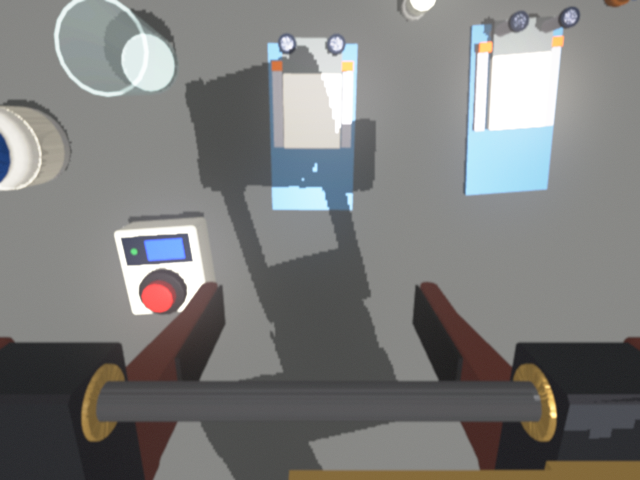

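View pics/w_sp.png

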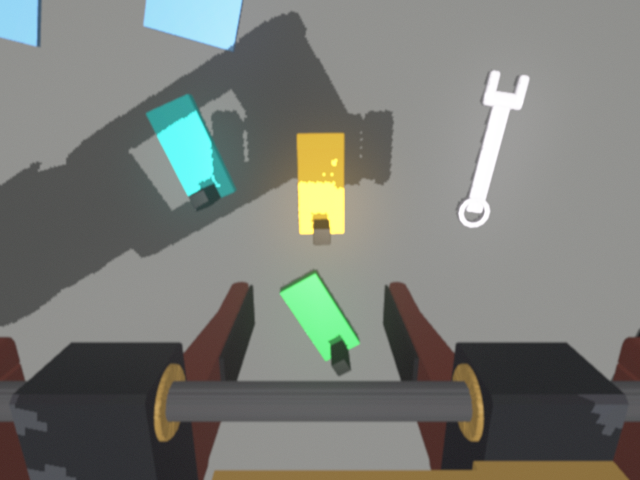

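Wrist view 1: the left clamp (base 270–356, 43–210) holds a tile at about (312,110). Its right neighbour at (520,90) sits lower on its strips. Wrist view 2: the yellow spacer is at (321,184) with its post at (321,232); teal (190,150) and green (320,315) are not wanted. Next step is computing both poses.

Run:
```python
from h import *
c=pickle.load(open("w_sp.pkl","rb")); 
k=max(blobs(c["img"],(15,120,90),(33,255,255),500),key=cv2.contourArea)
bp=cv2.boxPoints(cv2.minAreaRect(k)); W=np.array([onplane(c,p,.012)[:2] for p in bp]); print("yellow",bp.round(0).tolist(),W.round(4).tolist(),W.mean(0))
print("post top pix->",onplane(c,(321,239),.05).round(4))
w=pickle.load(open("w_clamp.pkl","rb"))
k=max(blobs(w["img"][30:230,255:370],(95,80,40),(115,255,255),300),key=cv2.contourArea)
B=np.vstack([b.reshape(-1,2) for b in blobs(w["img"][30:230,255:370],(95,80,40),(115,255,255),30)])+[255,30]
bp=cv2.boxPoints(cv2.minAreaRect(B)); W=np.array([onplane(w,p,.005)[:2] for p in bp]); print("base",bp.round(0).tolist(),W.round(4).tolist(),W.mean(0))
d=pickle.load(open("cams.pkl","rb"));T,S=d["top"],d["scene"]
for a,b in(((231.6,217.3),(406.9,242.1)),((313.5,215.5),(347.4,282.1)),((387.5,198.2),(293.9,330.3))): print("tile tri",tri(T,a,S,b))
m=cv2.resize(w["img"][20:230,240:600],None,fx=2.2,fy=2.2,interpolation=cv2.INTER_CUBIC)
cv2.imwrite("pics/clampcrop.png",m[:,:,::-1])
```

```text
yellow [[213.0, 461.0], [628.0, 461.0], [628.0, 479.0], [213.0, 479.0]] [[0.0912, -0.2836], [0.2174, -0.7896], [0.1907, -0.8034], [0.0623, -0.2883]] [ 0.14039221 -0.54122222]
post top pix-> [ 0.4182 -0.3414  0.05  ]
base [[268.0, 56.0], [350.0, 54.0], [354.0, 209.0], [272.0, 211.0]] [[0.6619, 0.2223], [0.6587, 0.1472], [0.5133, 0.1492], [0.5165, 0.2332]] [0.58759943 0.18796998]
tile tri (array([0.60900035, 0.18858271, 0.02833187]), np.float64(0.004782168489057597))
tile tri (array([ 0.61516625, -0.00532491,  0.01889806]), np.float64(0.0008246820511573138))
tile tri (array([ 0.65584328, -0.18390583,  0.02329788]), np.float64(0.003993405425685246))
```

View pics/clampcrop.png

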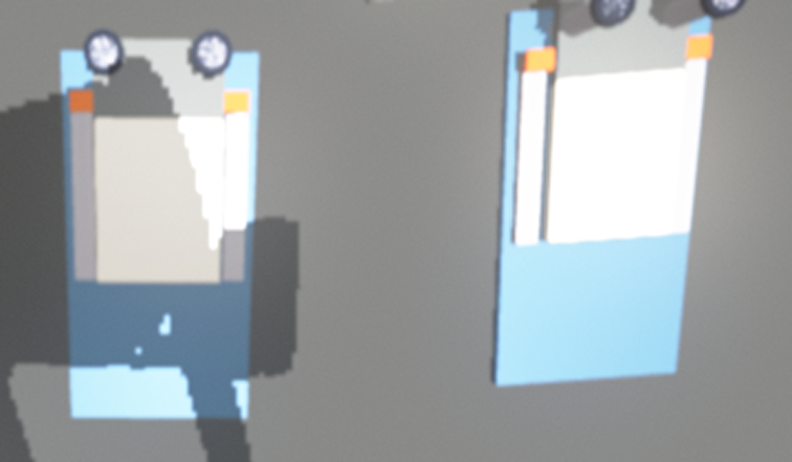

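Triangulated tile heights are 28, 19 and 23 mm, so the left one is tallest, but the margin is thin. I'll cross-check using the tile front edges against the base edges within the scene view, and locate the yellow plate properly.

Run:
```python
from h import *
d=pickle.load(open("cams.pkl","rb"));S=d["scene"];w=pickle.load(open("w_clamp.pkl","rb"))
s=lambda p:np.array(p)/3.75+[245,215]; v=lambda p:np.array(p)/2.2+[240,20]
def proj(c,X): x=np.array(c["R"])@X+c["t"]; return np.array([c["fx"]*x[0]/x[2]+c["cx"],c["fy"]*x[1]/x[2]+c["cy"]])
for n,bl,br,tl,tr in(("left",(560,38),(465,82),(610,62),(545,97)),("mid",(335,162),(235,215),(382,208),(315,248)),("right",(148,324),(28,390),(186,381),(110,430))):
    L,R=onplane(S,s(bl),.005),onplane(S,s(br),.005); y=(L-R)/np.linalg.norm(L-R); x=np.array([y[1],-y[0],0])
    m=(L+R)/2+x*.063; m[2]=0; obs=(s(tl)+s(tr))/2
    print(n,"width",np.linalg.norm(L-R),"origin",((L+R)/2+x*.095).round(4),"yaw",np.arctan2(x[1],x[0]).round(3),"obs",obs.round(1),{h:np.round(proj(S,m+[0,0,h]),1).tolist() for h in(.031,.021,.018)})
for n,a,b in(("L+y",(610,62),(95,283)),("L-y",(545,97),(220,283)),("M+y",(382,208),(548,242)),("M-y",(315,248),(690,234)),("Lb+",(560,38),(70,417)),("Lb-",(465,82),(248,417)),("Mb+",(335,162),(495,384)),("Mb-",(235,215),(676,372))):
    print(n,*[np.round(i,4) for i in tri(S,s(a),w,v(b))])
P=[v(p) for p in((70,417),(248,417),(259,52),(61,52))]; print("base wrist",[onplane(w,p,.005)[:2].round(4).tolist() for p in P])
P=[v(p) for p in((95,283),(222,283),(224,117),(95,117))]; print("tile wrist",[onplane(w,p,.031)[:2].round(4).tolist() for p in P])
c=pickle.load(open("w_sp.pkl","rb"))
k=max(blobs(c["img"][100:260,270:380],(12,120,60),(33,255,255),500),key=cv2.contourArea)+[270,100]
bp=cv2.boxPoints(cv2.minAreaRect(k)); W=np.array([onplane(c,p,.012)[:2] for p in bp]); print("yellow",bp.round(0).tolist(),W.round(4).tolist(),W.mean(0).round(4))
```

```text
left width 0.08101426333042669 origin [0.6139 0.1843 0.005 ] yaw -0.071 obs [399.  236.2] {0.031: [399.3, 235.8], 0.021: [398.9, 239.0], 0.018: [398.8, 240.0]}
mid width 0.0783782664230134 origin [ 0.618  -0.0062  0.005 ] yaw -0.012 obs [337.9 275.8] {0.031: [338.6, 271.2], 0.021: [338.5, 274.5], 0.018: [338.5, 275.5]}
right width 0.08195901201504047 origin [ 0.6587 -0.1815  0.005 ] yaw -0.009 obs [284.5 323.1] {0.031: [285.3, 318.8], 0.021: [285.5, 322.2], 0.018: [285.6, 323.2]}
L+y [0.5807 0.2148 0.029 ] 0.0024
L-y [0.5766 0.1619 0.0249] 0.0015
M+y [0.5836 0.0204 0.0167] 0.0008
M-y [ 0.5852 -0.0361  0.0203] 0.0059
Lb+ [0.518  0.2346 0.0012] 0.0017
Lb- [0.5136 0.1512 0.0038] 0.0031
Mb+ [0.5209 0.0354 0.0031] 0.0015
Mb- [ 0.5224 -0.0455  0.0066] 0.0027
base wrist [[0.5181, 0.2336], [0.5126, 0.1504], [0.667, 0.1396], [0.6724, 0.2216]]
tile wrist [[0.5799, 0.2138], [0.5764, 0.1609], [0.6403, 0.157], [0.6436, 0.2079]]
yellow [[296.0, 133.0], [344.0, 133.0], [344.0, 233.0], [296.0, 233.0]] [[0.5039, -0.2955], [0.515, -0.34], [0.4191, -0.3658], [0.4071, -0.3178]] [ 0.4613 -0.3298]
```

Confirmed: the left tile's front edge matches the 31 mm height prediction to 0.4 px, while the other two match 18–21 mm. Clamp origin is (0.610, 0.185), yaw -0.07; the post is at (0.4206, -0.340), yaw 0.244. Now I'll grasp and carry the spacer.

```bash
cat >> h.py <<'E'
CO,CY=np.array([.610,.185]),-.07
def cl(x,y=0): return CO+np.array([np.cos(CY)*x-np.sin(CY)*y,np.sin(CY)*x+np.cos(CY)*y])
E
python3 - <<'E'
from workcell import env, hand, kinematics, optics, workorder, readout
from h import *
p=[.4206,-.340]
env.movep([*p,.10],q(.244)); env.move_l([*p,.034],vel=.1)
hand.command_gripper(0.0); print("grip",readout.current_grip_width(),readout.current_clock())
env.move_l([*p,.16],vel=.15); print("held",readout.current_grip_width())
env.movep([*cl(-.165),.16],q(CY)); 
env.move_l([*cl(-.165),.042],vel=.12); env.pause(.2); snap("w_in"); print(readout.current_clock(),readout.current_force(),readout.current_eef_pos(),cl(-.165))
E
```

```text
grip 0.015785398954903728 13.6833
held 0.01626245797157144
18.0 [-0.6027517   0.71587565 -1.38314305] [0.44578617 0.19669032 0.04252751] [0.44540408 0.19654057]
```

View pics/w_in.png

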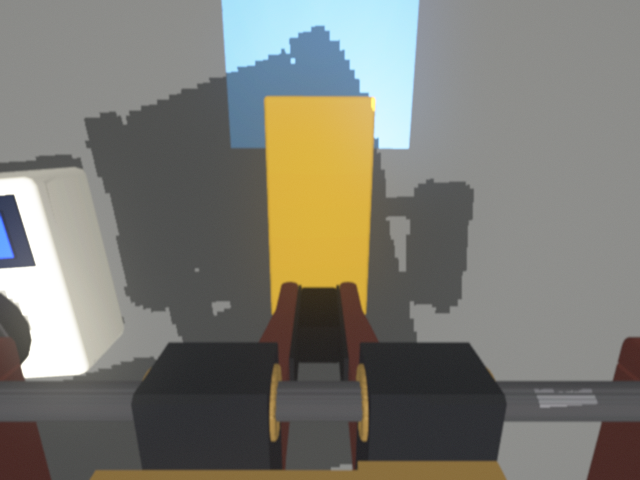

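The spacer is held level and centred: plate centre column 320, base front 230–410 (centre 320). Now I'll slide it in.

Run:
```python
from workcell import env, hand, kinematics, optics, workorder, readout
from h import *
u=np.array([np.cos(CY),np.sin(CY)])
env.move_l([*cl(-.12),.0405],vel=.1); f0=np.array(readout.current_force()); print(f0.round(1))
env.move_l([*cl(-.075),.0405],vel=.06); print((np.array(readout.current_force())-f0).round(1))
x=-.075
while x<-.048:
    x+=.0015; env.move_l([*cl(x),.0400],vel=.04)
    f=np.array(readout.current_force())-f0
    if -(f[:2]@u)>5: break
e=readout.current_eef_pos(); print(x,f.round(1),((np.array(e[:2])-CO)@u).round(4),e,readout.current_clock())
snap("w_home")
```

```text
[-0.2 -0.1 -1.5]
[-0.1  0.9  0.2]
-0.05249999999999998 [-6.   0.8  3.8] -0.055 [0.55514705 0.18857038 0.03956771] 23.25
```

View pics/w_home.png

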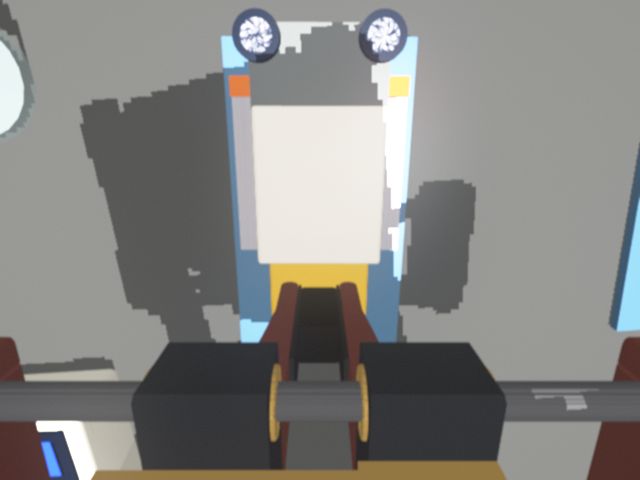

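The tip met the stop at clamp x = -55 mm (expected -56), with 6 N. The plate is under the tile and centred (270–368 in channel). Release it, rise and look.

Run:
```python
from workcell import env, hand, kinematics, optics, workorder, readout
from h import *
hand.command_gripper(.05); env.pause(.3); print(readout.current_force())
e=readout.current_eef_pos()
env.move_l([e[0],e[1],.11],q(CY),vel=.12)
c=snap("w_rel"); print(readout.current_clock())
k=max(blobs(c["img"][:,230:410],(12,120,60),(33,255,255),150)[:],key=lambda k:cv2.contourArea(k)*(cen(k)[1]<330))+[230,0]
bp=cv2.boxPoints(cv2.minAreaRect(k)); W=np.array([onplane(c,p,.017)[:2] for p in bp])
u=np.array([np.cos(CY),np.sin(CY)]);n=np.array([-u[1],u[0]])
print(bp.round(0).tolist(),[[((p-CO)@u).round(4),((p-CO)@n).round(4)] for p in W])
```

```text
[-0.09551728 -0.48760279  0.9686676 ]
25.0917
[[284.0, 227.0], [353.0, 227.0], [353.0, 266.0], [284.0, 266.0]] [[np.float64(-0.0358), np.float64(0.0227)], [np.float64(-0.0358), np.float64(-0.0212)], [np.float64(-0.0623), np.float64(-0.0219)], [np.float64(-0.0623), np.float64(0.0234)]]
```

View pics/w_rel.png

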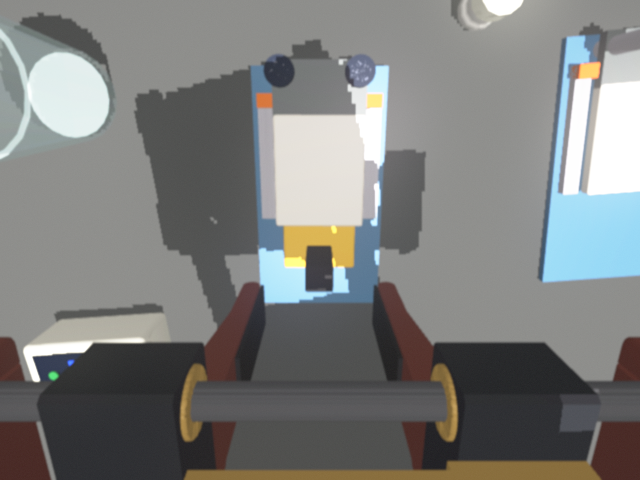

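The spacer lies home and straight: rear edge at clamp x = -62 mm (expected -64), y offset about 1 mm. Now I'll press the tile.

Run:
```python
from workcell import env, hand, kinematics, optics, workorder, readout
from h import *
p=cl(.002)
env.move_l([*p,.11],q(CY),vel=.1); hand.command_gripper(0.0); env.pause(.2)
env.move_l([*p,.055],vel=.1); f0=readout.current_force()[2]
z=.053; 
while z>.033:
    z-=.0007; env.move_l([*p,z],q(CY),vel=.02); f=readout.current_force()[2]-f0
    print(round(z,4),round(readout.current_eef_pos()[2],4),round(f,1))
    if f>13: break
env.pause(.8); print(readout.current_force()-np.array([0,0,f0]),readout.current_eef_pos(),readout.current_clock()); snap("w_end")
```

```text
0.0523 0.0527 -1.2
0.0516 0.0517 -0.0
0.0509 0.0508 -0.7
0.0502 0.0501 -0.1
0.0495 0.0494 0.3
0.0488 0.0488 0.5
0.0481 0.0483 1.7
0.0474 0.0475 3.6
0.0467 0.0468 2.4
0.046 0.046 3.3
0.0453 0.0453 3.4
0.0446 0.0446 5.1
0.0439 0.044 5.4
0.0432 0.0433 5.0
0.0425 0.0427 5.6
0.0418 0.0424 9.2
0.0411 0.0423 13.4
[-2.4057458  -0.02203043 13.77566501] [0.61213942 0.18489613 0.0423375 ] 32.6333
```

View pics/w_end.png

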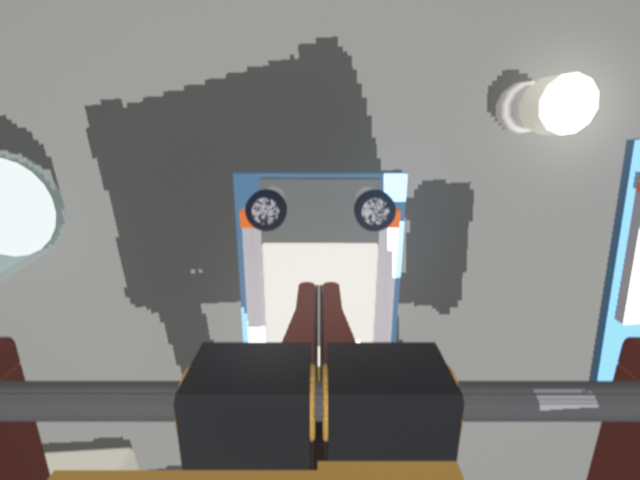

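The tile went soft from TCP z 0.048 to 0.0424 (about 6 mm), then stiff, now steady at about 13.8 N. That is flush on the spacer, so I'll hand it in.

```bash
python3 -c "
from workcell import workorder,readout
print(readout.current_force(),readout.current_clock()); workorder.sign_off()"
```

```text
[-3.09497221 -1.56818756 13.37270901] 32.6833
the job is handed in; nothing more can be done
```

I carried out the whole task and handed the job in at about 33 s of robot time, with the gripper still pressing the tile down. Sign-off gives no verdict.

- **Button:** I pressed it with the closed fingers to about 14 N, well above the 5 N that holds it down, then lifted clear. I saw no reading of its travel, so full press and spring-back are inferred from the force.
- **Choice of clamp:** I used the left clamp. Its tile's front edge matched a height of 31 mm to 0.4 px; the other two matched 18–21 mm. The first two-camera height estimate was rougher (28, 19 and 23 mm) but picked the same clamp.
- **Spacer:** I gripped the yellow spacer by its post and slid it in until it met the stop at 6 N. The post was then at clamp x = -55 mm (expected -56 mm). After letting go, its rear edge measured at -62 mm (expected -64 mm), within the calibration error. It was about 1 mm off centre and straight.
- **Tile:** It went down softly for about 6 mm, then turned stiff, as it should when flush on the spacer. It held at 13.4–13.8 N at the end.

I saw no contact with the other tiles, glassware or wrench in the wrist views along the way, but I took no final overview picture to confirm it.

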